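Set out the tasting display on the market stall

TASK

Set out the tasting display on the long board with the three cork discs: the wide jar centred on the middle disc with the flat tin centred on top of it, the bottle centred on the end disc nearer the small wooden crate, the small jar centred on the end disc farther from the crate, and the steel cup in the middle of the crate's top. Everything is to stand upright, and the two painted stones must stay where they lie.

Things in the scene. Friction and masses are not known exactly. Their poses are not given: they have to be found in the camera images.
- bottle: Loose brown glass bottle with a paper label and a steel cap, 180 mm tall, 0.23 to 0.39 kg; body 56 mm across up to 98 mm, shoulder to 125 mm, then a straight neck 26 mm across (cap 27 mm, from 168 mm) up to the top. It starts upright on the table. Origin: centre of its underside; z runs up its axis.
- wide_jar: Loose wide round jar of preserves with a flat black lid and paper label, 64 mm across and 75 mm tall (straight-sided, lid flush with the sides), 0.23 to 0.39 kg; starts upright on the table. Origin: centre of its underside; z up its axis. Its flat lid top is 75 mm above its origin.
- small_jar: Loose small round jar of the same kind, also with a black lid, 44 mm across and 60 mm tall (straight-sided), about 0.12 kg; starts upright on the table. Origin: centre of its underside; z up its axis.
- tin: Loose flat round closed metal tin, 54 mm across and 24 mm tall (straight-sided), about 0.08 kg; starts lying flat on the table. Origin: centre of its underside; z up its axis.
- cup: Loose open straight-sided steel cup without a handle, 54 mm outside diameter, 58 mm tall, wall 3 mm, about 0.09 kg; starts upright, open side up, on the table. Origin: centre of its underside; z up its axis.
- board: Fixed low wooden display board, 100 mm (its x) by 300 mm (its y), top 18 mm above the table, with three cork discs 72 mm across let in flush with its top along its centre line: at y = -100, 0 and +100 mm in its own frame. It lies on the left or the right of the table, roughly crosswise in front of the robot, with the crate beyond one of its ends. Origin: centre of its underside; z up.
- crate: Fixed small upturned slatted wooden crate, 130 mm (its x) by 150 mm (its y), flat top 50 mm above the table; it stands left or right of the board. Origin: centre of its underside; z up.
- stone_left: Loose small rounded grey stone with blue painted dots, 38 mm across, 21 mm high, lying on the robot's left, between the starting places of the loose things and the board or crate; must stay put. Origin: centre of its underside.
- stone_right: A stone like the other, lying likewise on the robot's right; must stay put. Origin: centre of its underside.
There are look-alikes about, which are no part of the job. Leave any blue or red look-alike of the small_jar alone.

How it is judged:
By the outcome, as a careful person would: the job done as asked, in the order asked, and still so for the second after the job is handed in, with the robot touching nothing.
It also fails if it takes over 123 s, if anything falls off the work surface, if the arm or the gripper's body presses on something with over 40 N, if the wrist force passes 120 N, or if a joint passes its speed limit or range.

ROBOT

A 6-joint arm with a two-finger parallel gripper is mounted at the origin on the work surface. World frame = base frame: x ahead of the robot, y to its left, z up, the work surface at z = 0. Lengths are in m, angles in rad, forces in N, time in s.
With the tool pointing down it reaches from about 0.225 to 0.875 m from the base axis. Payload 3.4 kg.
Tool frame: the origin (TCP) lies at the very end of the fingers, on their centre line; the grasp point (between the pads) lies 19 mm behind it; z points along the fingers, y is the line along which they close (so a half turn about z gives the same grasp; the last joint's range is limited). The gripper opens to 85 mm and grips with 20 to 120 N. Pads are 22 mm wide; open, the fingers measure 114 mm over their backs; the gripper's body (76 mm by 85 mm) begins 54 mm behind the grasp point. The pads swing forward as they close: fully open they stand 13 mm farther back than shut.
Start: joints at [-1.288, 0.276, 1.505, -0, 1.361, -0.121], TCP at [0.226, -0.529, 0.231] pointing down, gripper open.
Joint ranges: [-2.89, 2.89], [-0.75, 2.08], [0.22, 2.7], [-1.18, 4.32], [0.11, 2.71], [-2.7, 2.7]. Speed limits (rad/s): [2.57, 2.57, 3.14, 3.14, 3.14, 3.14].

INTERFACE

Orientations are given as a unit quaternion [w, x, y, z].
In Python, from station import get_obs, viewer, job_done gives the robot as it stands. The module is installed in compiled form; this text tells all that it offers.
- The arm moves only by the tool carry_out, never from a script. Its argument "moves" is a list of rows, each an object with "slide": the shift along the world's x, y, z as a fraction of full scale, a list of three; "roll": the turn about the world's z as a fraction of full scale. In form: [{"slide": [dx, dy, dz], "roll": roll}, ...]. A call has 1 to 5 rows; each row is the pose to reach, as a shift and turn from the pose commanded when the call began; what a row does not reach only later rows make up. Full scale, the value 1, is 250 mm for a shift and 90 degrees for a turn. A row lasts 1/12 s, in which the tool goes at most 41.7 mm and 7.16 degrees, less where a joint would pass 70% of its speed; a pose out of reach is approached as far as the arm can. A call with a number of a shift or a turn outside -1 to 1 is refused whole. A call with a gripper value outside its range is refused whole. "hand" is the gripper's target within -1 to 1 (fully open at 1, half-way at 0, shut at -1), set as the call begins (left out, the last holds). The fingers move at their own pace and stop on an object; the grip force is fixed at half the most. Time passes only in rows, so rows that repeat a pose let the fingers close. It gives the time, the measured TCP pose, the force, the opening and the grip force at its end, in the units of the state.
- get_obs(): the state, without advancing time (a new reading comes with each control period).
- viewer.get_image(name): name is "scene" or "top" or "wrist"; returns the picture (420x560x3 uint8, red, green, blue); there is no depth.
- viewer.camera_params(name): a dict with "fx", "fy", "cx", "cy" (pixels), "D" ([k1, k2, p1, p2, k3] as OpenCV has them; the pictures are not rectified), "R" (3x3) and "t" (3): a world point X has camera coordinates R X + t. Camera axes: x right, y down, z forward; pixel columns grow to the right and rows downward; lengths in m; the calibration is good to about 2 mm. A picture is of the moment at which its call begins: read the wrist's pose just before it. camera_params takes no time and is no camera call; for the wrist camera it gives the pose at the moment of the call.
- job_done(): hands the job in; it is judged then, once.
Trained networks look in the newest picture that a camera, given by its name, has taken for a name from the list of things; names that differ only in an ending like _2 or _b are one class to them, and where a whole thing is asked for, a point or a joint stands for the part that bears it (a point fixed in the world has none). Each returns a list of dicts, best first, with "confidence" (0 to 1); they miss things now and then, are a little off and sometimes report something else, mostly with a low value. They report only what shows in the picture. A call takes as long as a camera call. They do not tell look-alikes from the thing itself.
- viewer.masks_of(camera, name): "mask" (420x560 bool, what is visible of it) and "extent" ([left, top, right, bottom] in pixels, round what is visible of it).
The state is a dict: "t": time; "joint_pos": joint angles; "joint_velocities": joint speeds; "joint_efforts": joint torques, N m; "eef_pos": TCP position; "ee_rot": TCP orientation; "wrist_force": force on the tool from outside, world axes, zero at the start; "torque": the same for the moment, N m; "opening": finger opening in m; "finger_force": force on a finger pad.
Only numpy, scipy, OpenCV 4.12 (cv2) and the standard library are available. Lean on these libraries where they do the work, as an engineer would, in place of code of your own. Each camera call takes 0.05 s, during which the arm holds its last target. There are 200 camera calls.

## Working session

There is one attempt and no reset: what is moved stays moved. The work goes in short steps, Python scripts to look and compute and a tool call to move; the robot and the scene stay as the last step left them, time stands still between calls to the robot, and variables do not carry over. Pictures are saved under pics/ and viewed, at most 14 in all, crops included, and the job is handed in when it is done.

Besides the shell and the picture viewer there is one more tool, called after "Call:" in YAML: its name, and indented under it one key for each argument. carry_out: Moves the arm, as the interface text tells. Shift numbers are shares of 250 mm and turn numbers shares of 90 degrees, none past 1 either way. Its arguments: {"type":"object","properties":{"moves":{"type":"array","items":{"type":"object","properties":{"slide":{"type":"array","items":{"type":"number","minimum":-1,"maximum":1}},"roll":{"type":"number","minimum":-1,"maximum":1}}}},"hand":{"type":"number"}},"required":["moves"]}

```bash
mkdir -p pics; python3 - <<'E'
from station import get_obs, viewer
import cv2
print(get_obs())
for n in ("scene","top"):
    im=viewer.get_image(n); cv2.imwrite(f"pics/{n}0.png",im[:,:,::-1])
    p=viewer.camera_params(n); print(n,p)
E
```

```text
{'t': 0.0, 'joint_pos': array([-1.28799490e+00,  2.76589265e-01,  1.50613003e+00, -2.19068887e-06,
        1.36069501e+00, -1.21035919e-01]), 'joint_velocities': array([ 8.74693148e-05,  1.63365273e-03, -6.24114634e-04, -1.58747532e-04,
        7.55672169e-04, -1.12507080e-03]), 'joint_efforts': array([ 2.66341303e-04, -4.16776514e+01, -2.45807737e+01,  6.59116768e-05,
        1.09564973e-02, -1.37407167e-05]), 'eef_pos': array([ 0.22577367, -0.52824869,  0.23044421]), 'ee_rot': array([-9.07761021e-04,  9.79683141e-01,  2.00549532e-01, -7.46573020e-05]), 'wrist_force': array([ 0.7226456 , -0.60192816,  0.30477611]), 'torque': array([ 0.0240372 , -0.00708915, -0.02286369]), 'finger_force': 0.0, 'opening': 0.08544971583263544}
scene {'fx': 412.66864216841793, 'fy': 412.66864216841793, 'cx': 283.8199865309188, 'cy': 207.33854244472545, 'D': array([-0.06189996,  0.        ,  0.        ,  0.        ,  0.        ]), 'R': array([[ 0.30065847,  0.9536471 ,  0.01271555],
       [ 0.72983986, -0.22147478, -0.64674779],
       [-0.61395298,  0.20373052, -0.76259794]]), 't': array([-0.09781418, -0.33372953,  1.22860412])}
top {'fx': 380.4349084630127, 'fy': 380.4349084630127, 'cx': 279.6842638911041, 'cy': 212.2429092244833, 'D': array([-0.1049964,  0.       ,  0.       ,  0.       ,  0.       ]), 'R': array([[-0.02917458, -0.99952392,  0.01003852],
       [-0.98992568,  0.02749949, -0.1388918 ],
       [ 0.13854962, -0.01398949, -0.99025668]]), 't': array([-0.0303703 ,  0.4893728 ,  0.78176284])}
```

View pics/scene0.png

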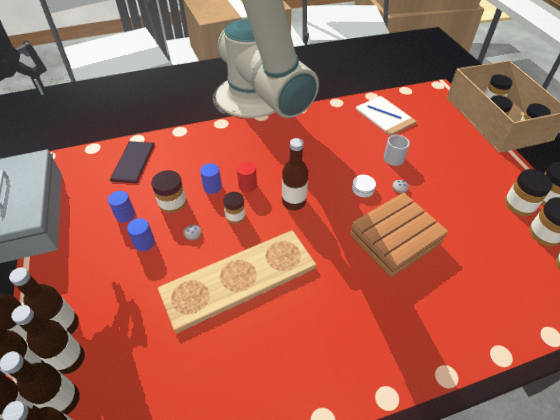

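View pics/top0.png

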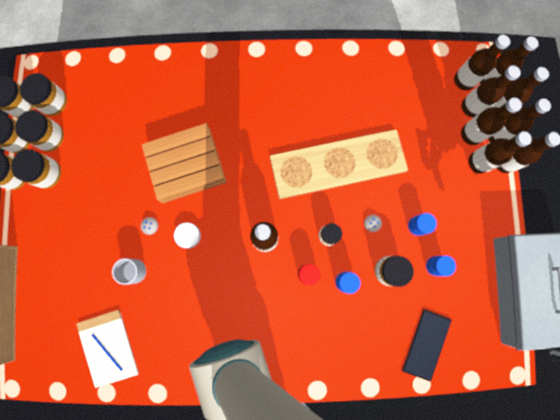

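The top view (up = +x, left = +y) shows:
- **Crate:** (185,160), left of the board.
- **Board:** (340,163), with its discs at (296,172), (340,162) and (382,153).
- **Bottle:** (264,236).
- **Tin:** (187,235).
- **Cup:** (128,271).
- **Wide jar:** (395,270).
- **Stones:** (149,226) and (373,223).

Small-jar candidates are the black-lidded one at (331,234), red at (309,274), and blue at (347,283), (441,266) and (423,224). Only (331,234) fits, with its black lid and paper label. I'll measure everything and confirm that one in a crop.

```bash
cat > h.py <<'E'
import numpy as np, cv2
from scipy.optimize import minimize
from station import get_obs, viewer
a=np.linspace(0,2*np.pi,48,endpoint=False)
ring=lambda r,z:np.c_[r*np.cos(a),r*np.sin(a),0*a+z]
cyl=lambda r,h:[np.r_[ring(r,0),ring(r,h)]]
box=lambda x,y,h:[np.array([[i*x/2,j*y/2,k] for i in(-1,1) for j in(-1,1) for k in(0,h)])]
SH=dict(wide_jar=cyl(.032,.075),small_jar=cyl(.022,.06),tin=cyl(.027,.024),cup=cyl(.027,.058),
 bottle=[np.r_[ring(.028,0),ring(.028,.098)],np.r_[ring(.028,.098),ring(.013,.125)],np.r_[ring(.0132,.12),ring(.0132,.18)]],
 board=box(.1,.3,.018),crate=box(.13,.15,.05),stone=[np.r_[ring(.013,0),ring(.019,.009),ring(.01,.021)]])
def proj(P,X):
    return cv2.projectPoints(np.asarray(X,float),cv2.Rodrigues(P['R'])[0],P['t'],np.array([[P['fx'],0,P['cx']],[0,P['fy'],P['cy']],[0,0,1]]),P['D'])[0][:,0]
def ground(P,uv,z):
    n=cv2.undistortPoints(np.array([[uv]],float),np.array([[P['fx'],0,P['cx']],[0,P['fy'],P['cy']],[0,0,1]]),P['D'])[0,0]
    d=P['R'].T@np.r_[n,1]; c=-P['R'].T@P['t']; return c+d*(z-c[2])/d[2]
S=4
def sil(P,shape,q,z0=0):
    m=np.zeros((420*S,560*S),np.uint8); c,s=np.cos(q[2]),np.sin(q[2])
    for X in shape:
        W=X@np.array([[c,s,0],[-s,c,0],[0,0,1]])+[q[0],q[1],z0]
        p=((proj(P,W)+.5)*S*16).astype(np.int32)
        cv2.fillConvexPoly(m,cv2.convexHull(p),1,shift=4)
    return cv2.resize(m.astype(np.float32),(560,420),interpolation=cv2.INTER_AREA)
def fit(obs,shape,q0,yaw=False,z0=0):
    """obs: list of (params, mask); returns pose and IoU"""
    def cost(v):
        q=np.r_[v[:2],v[2]*5 if yaw else 0]; t=0
        for P,m in obs:
            s=sil(P,shape,q,z0); t+=1-np.minimum(s,m).sum()/np.maximum(s,m).sum()
        return t/len(obs)
    n=3 if yaw else 2; v0=np.r_[q0[:2],q0[2]/5 if yaw else 0][:n]
    r=minimize(cost,v0,method='Nelder-Mead',options=dict(initial_simplex=np.vstack([v0]+[v0+.012*e for e in np.eye(n)]),xatol=1e-4,fatol=1e-5))
    v=r.x; return np.r_[v[:2],[v[2]*5] if yaw else []],1-r.fun
E
cat > m.py <<'E'
from h import *
import pickle
approx=dict(bottle=(264,232,.18),wide_jar=(395,270,.075),small_jar=(331,234,.06),tin=(187,235,.024),cup=(128,271,.04),board=(340,163,.018),crate=(185,162,.05),stone_left=(149,226,.01),stone_right=(373,223,.01))
P={c:viewer.camera_params(c) for c in("scene","top")}
img={c:viewer.get_image(c) for c in P}
for n,(u,v,z) in approx.items():
    g=ground(P['top'],(u,v),z); q0=np.r_[g[:2],-.25 if n in('board','crate') else 0]; sh=SH[n.split('_')[0] if n[:5]=='stone' else n]
    obs={}
    for c in P:
        s=sil(P[c],sh,q0); best=max(viewer.masks_of(c,n),key=lambda d:np.minimum(s,d['mask']).sum(),default=None)
        if best is not None and np.minimum(s,best['mask']).sum()>.2*s.sum(): obs[c]=(P[c],best['mask'].astype(np.float32))
    y=n in('board','crate')
    if not obs: print(n,'none',g); continue
    print(n,'both',*[np.round(x,4) for x in fit(list(obs.values()),sh,q0,y)],{c:[np.round(x,4).tolist() for x in fit([o],sh,q0,y)] for c,o in obs.items()})
cv2.imwrite('pics/crop1.png',cv2.resize(img['scene'][140:280,100:320],None,fx=3.6,fy=3.6,interpolation=cv2.INTER_CUBIC)[:,:,::-1])
E
python3 m.py; python3 - <<'E'
from h import *
from scipy.spatial.transform import Rotation as R
o=get_obs();w,x,y,z=o['ee_rot'];T=R.from_quat([x,y,z,w]).as_matrix();P=viewer.camera_params('wrist')
print('cam in tool',T.T@(-P['R'].T@P['t']-o['eef_pos']),T)
E
```

```text
bottle both [ 0.4339 -0.0103] 0.9409 {'scene': [[0.4339, -0.0112], 0.9307], 'top': [[0.4343, -0.0098], 0.961]}
wide_jar both [ 0.3567 -0.2811] 0.9444 {'scene': [[0.355, -0.282], 0.9544], 'top': [[0.3569, -0.2799], 0.9649]}
small_jar both [ 0.438  -0.1507] 0.9197 {'scene': [[0.4391, -0.1517], 0.9101], 'top': [[0.4381, -0.1498], 0.9452]}
tin both [0.4457 0.1599] 0.9288 {'scene': [[0.4457, 0.1599], 0.9288]}
cup both [0.3698 0.2824] 0.9181 {'scene': [[0.3685, 0.2827], 0.9405], 'top': [[0.3707, 0.2827], 0.9087]}
board both [ 0.6007 -0.1815  0.1855] 0.9666 {'scene': [[0.6, -0.1826, 0.1793], 0.9682], 'top': [[0.6007, -0.1798, 0.1879], 0.9737]}
crate both [0.604  0.165  0.2936] 0.9605 {'scene': [[0.6028, 0.1655, 0.2921], 0.9738], 'top': [[0.6061, 0.1648, 0.2901], 0.9579]}
stone_left both [0.4699 0.2471] 0.8893 {'scene': [[0.4694, 0.2475], 0.9155], 'top': [[0.4699, 0.2469], 0.874]}
stone_right both [ 0.4611 -0.2507] 0.9013 {'scene': [[0.4624, -0.2505], 0.8964], 'top': [[0.4606, -0.251], 0.9318]}
cam in tool [ 0.06432062 -0.00086019 -0.1426794 ] [[ 9.19582850e-01  3.92896143e-01  5.12757080e-05]
 [ 3.92896146e-01 -9.19582847e-01 -7.74516148e-05]
 [ 1.67218208e-05  9.13692048e-05 -9.99999996e-01]]
```

View pics/crop1.png

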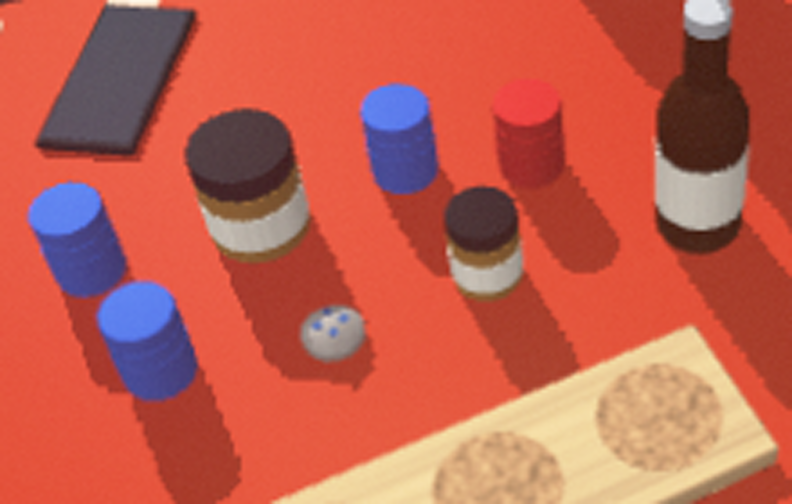

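The crop confirms the small jar: black lid and paper label at (484,240) in the crop. The blue ones at (400,138), (80,238) and (148,340) and the red one at (528,132) are plain look-alikes.

Everything is measured, so I start with the wide jar. The closing line goes along the board's x, a turn of +77.5°.

Call:
carry_out:
  hand: 1
  moves:
    - {"slide": [0.05,0.1,0],"roll": 0.078}
    - {"slide": [0.1,0.2,0],"roll": 0.156}
    - {"slide": [0.15,0.3,0],"roll": 0.234}
    - {"slide": [0.2,0.4,0],"roll": 0.312}
    - {"slide": [0.26,0.5,0],"roll": 0.39}

```text
t: 1.52
eef_pos: [0.291, -0.4026, 0.2313]
ee_rot: [0.0, 0.872, 0.489, -0.0]
wrist_force: [-0.2, 0.1, -0.9]
opening: 0.0853
finger_force: 0.0
```

Call:
carry_out:
  moves:
    - {"slide": [0.05,0.1,0],"roll": 0.078}
    - {"slide": [0.1,0.2,0],"roll": 0.156}
    - {"slide": [0.15,0.3,0],"roll": 0.234}
    - {"slide": [0.2,0.4,0],"roll": 0.312}
    - {"slide": [0.262,0.492,0],"roll": 0.39}

```text
t: 1.93
eef_pos: [0.3564, -0.2792, 0.2315]
ee_rot: [-0.0, 0.684, 0.729, -0.0]
wrist_force: [0.1, -0.7, 0.1]
opening: 0.0855
finger_force: 0.0
```

Call:
carry_out:
  moves:
    - {"slide": [0,0,-0.1],"roll": 0.078}
    - {"slide": [0,0,-0.2],"roll": 0.081}
    - {"slide": [0,0,-0.32],"roll": 0.081}
    - {"slide": [0,0,-0.32],"roll": 0.081}

```text
t: 2.27
eef_pos: [0.3538, -0.2775, 0.1471]
ee_rot: [-0.005, 0.638, 0.77, 0.001]
wrist_force: [-0.3, 0.6, 0.3]
opening: 0.0857
finger_force: 0.0
```

Call:
carry_out:
  moves:
    - {"slide": [0,0,0]}
    - {"slide": [0,0,0]}
    - {"slide": [0,0,0]}

```text
invalid input
```

```bash
cat > w.py <<'E'
from h import *
import sys
def wfit(n,q0,cam='wrist',z0=0):
    P=viewer.camera_params(cam); im=viewer.get_image(cam); s=sil(P,SH[n],np.r_[q0,0],z0)
    b=max(viewer.masks_of(cam,n),key=lambda d:np.minimum(s,d['mask']).sum(),default=None)
    if b is None or np.minimum(s,b['mask']).sum()==0: return im,None
    return im,fit([(P,b['mask'].astype(np.float32))],SH[n],np.r_[q0,0],z0=z0)
if __name__=='__main__':
    n,x,y=sys.argv[1],float(sys.argv[2]),float(sys.argv[3]); z=float(sys.argv[4]) if len(sys.argv)>4 else 0
    for c in('wrist','scene','top'):
        im,r=wfit(n,(x,y),c,z); print(c,r and (np.round(r[0],4),round(r[1],3)))
    o=get_obs(); print(o['t'],np.round(o['eef_pos'],4),np.round(o['ee_rot'],4))
E
python3 w.py wide_jar .3567 -.281
```

```text
wrist (array([ 0.3542, -0.2814]), np.float64(0.966))
scene (array([ 0.3585, -0.281 ]), np.float64(0.951))
top (array([ 0.3582, -0.2804]), np.float64(0.935))
2.5667 [ 0.3574 -0.282   0.1531] [ 1.900e-03  6.387e-01  7.694e-01 -2.000e-04]
```

The jar is within 2 mm of the tool axis in all three views. Going down to grip it.

Call:
carry_out:
  moves:
    - {"slide": [0,0,-0.13],"roll": 0}
    - {"slide": [0,0,-0.26],"roll": 0}
    - {"slide": [0,0,-0.38],"roll": 0}
    - {"slide": [0,0,-0.47],"roll": 0}
    - {"slide": [0,0,-0.516],"roll": 0}

```text
t: 2.98
eef_pos: [0.3559, -0.2805, 0.021]
ee_rot: [-0.001, 0.639, 0.769, 0.0]
wrist_force: [0.6, -0.0, 0.4]
opening: 0.0855
finger_force: 0.0
```

Call:
carry_out:
  hand: -1
  moves:
    - {"slide": [0,0,0],"roll": 0}
    - {"slide": [0,0,0],"roll": 0}
    - {"slide": [0,0,0],"roll": 0}
    - {"slide": [0,0,0],"roll": 0}
    - {"slide": [0,0,0],"roll": 0}

```text
t: 3.4
eef_pos: [0.357, -0.2814, 0.0234]
ee_rot: [0.001, 0.639, 0.77, -0.0]
wrist_force: [0.6, 1.2, -3.2]
opening: 0.0628
finger_force: 65.9
```

Call:
carry_out:
  moves:
    - {"slide": [0,0,0],"roll": 0}
    - {"slide": [0,0,0],"roll": 0}
    - {"slide": [0,0,0],"roll": 0}
    - {"slide": [0,0,0],"roll": 0}
    - {"slide": [0,0,0],"roll": 0}

```text
t: 3.82
eef_pos: [0.357, -0.2814, 0.0232]
ee_rot: [0.001, 0.639, 0.77, -0.0]
wrist_force: [-1.2, 0.0, 6.4]
opening: 0.0631
finger_force: 66.4
```

Call:
carry_out:
  moves:
    - {"slide": [0,0,0.05],"roll": 0}
    - {"slide": [0,0,0.15],"roll": 0}
    - {"slide": [0,0,0.27],"roll": 0}
    - {"slide": [0,0,0.39],"roll": 0}
    - {"slide": [0,0,0.48],"roll": 0}

```text
t: 4.23
eef_pos: [0.3566, -0.2809, 0.1442]
ee_rot: [0.001, 0.639, 0.77, -0.0]
wrist_force: [0.4, -0.6, -2.7]
opening: 0.063
finger_force: 66.6
```

Call:
carry_out:
  moves:
    - {"slide": [0.03,0.012,0],"roll": 0}
    - {"slide": [0.11,0.045,0],"roll": 0}
    - {"slide": [0.22,0.09,0],"roll": 0}
    - {"slide": [0.33,0.134,0],"roll": 0}
    - {"slide": [0.44,0.179,0],"roll": 0}

```text
t: 4.65
eef_pos: [0.4669, -0.2348, 0.1409]
ee_rot: [-0.001, 0.639, 0.769, 0.0]
wrist_force: [0.7, -0.7, -2.8]
opening: 0.0629
finger_force: 66.7
```

Call:
carry_out:
  moves:
    - {"slide": [0.11,0.045,0],"roll": 0}
    - {"slide": [0.22,0.09,0],"roll": 0}
    - {"slide": [0.33,0.134,0],"roll": 0}
    - {"slide": [0.44,0.179,0],"roll": 0}
    - {"slide": [0.537,0.219,0],"roll": 0}

```text
t: 5.07
eef_pos: [0.6018, -0.1795, 0.1401]
ee_rot: [-0.001, 0.638, 0.77, -0.0]
wrist_force: [0.4, -0.7, -2.8]
opening: 0.0631
finger_force: 66.7
```

Call:
carry_out:
  moves:
    - {"slide": [0,0,0],"roll": 0}
    - {"slide": [0,0,-0.04],"roll": 0}
    - {"slide": [0,0,-0.13],"roll": 0}
    - {"slide": [0,0,-0.22],"roll": 0}
    - {"slide": [0,0,-0.28],"roll": 0}

```text
t: 5.48
eef_pos: [0.5975, -0.1805, 0.0685]
ee_rot: [-0.003, 0.639, 0.769, -0.001]
wrist_force: [-0.5, -0.2, -2.8]
opening: 0.0627
finger_force: 67.0
```

```bash
python3 - <<'E'
from h import *
import m_ if False else None
E
python3 - <<'E'
from h import *
from w import wfit
import cv2
o=get_obs(); print(o['t'],o['eef_pos'],o['ee_rot'],o['opening'])
for c in('scene','top'):
    im,r=wfit('wide_jar',(.6007,-.1815),c,.05); print(c,r)
    cv2.imwrite(f'pics/a_{c}.png',im[:,:,::-1])
E
```

```text
5.4833 [ 0.59748    -0.18051034  0.06847173] [-0.00289628  0.63877013  0.76939152 -0.00101134] 0.0626530626423855
scene (array([ 0.60089463, -0.18258757]), np.float64(0.4275795817375183))
top None  File "<stdin>", line 2
    import m_ if False else None
              ^^
SyntaxError: invalid syntax
```

Call:
carry_out:
  moves:
    - {"slide": [0,0,-0.04],"roll": 0}
    - {"slide": [0,0,-0.08],"roll": 0}
    - {"slide": [0,0,-0.11],"roll": 0}
    - {"slide": [0,0,-0.124],"roll": 0}
    - {"slide": [0,0,-0.124],"roll": 0}

```text
t: 6.1
eef_pos: [0.6004, -0.1812, 0.0414]
ee_rot: [-0.0, 0.639, 0.77, -0.0]
wrist_force: [-0.3, 0.5, -3.3]
opening: 0.0627
finger_force: 67.0
```

Call:
carry_out:
  moves:
    - {"slide": [0,0,0],"roll": 0}
    - {"slide": [0,0,0],"roll": 0}
    - {"slide": [0,0,0],"roll": 0}

```text
t: 6.35
eef_pos: [0.6006, -0.1813, 0.0413]
ee_rot: [-0.0, 0.639, 0.77, -0.0]
wrist_force: [-0.6, 0.2, -2.1]
opening: 0.0627
finger_force: 67.0
```

Call:
carry_out:
  moves:
    - {"slide": [0,0,-0.004],"roll": 0}
    - {"slide": [0,0,-0.004],"roll": 0}
    - {"slide": [0,0,-0.004],"roll": 0}

```text
t: 6.6
eef_pos: [0.6006, -0.1813, 0.0413]
ee_rot: [0.0, 0.639, 0.77, 0.0]
wrist_force: [-2.9, 1.2, 5.1]
opening: 0.063
finger_force: 67.6
```

Call:
carry_out:
  hand: 1
  moves:
    - {"slide": [0,0,0],"roll": 0}
    - {"slide": [0,0,0],"roll": 0}
    - {"slide": [0,0,0],"roll": 0}
    - {"slide": [0,0,0],"roll": 0}
    - {"slide": [0,0,0],"roll": 0}

```text
t: 7.02
eef_pos: [0.6008, -0.1813, 0.0402]
ee_rot: [0.0, 0.639, 0.77, 0.0]
wrist_force: [0.4, -0.4, -0.1]
opening: 0.0854
finger_force: 0.0
```

Call:
carry_out:
  moves:
    - {"slide": [0,0,0.08],"roll": 0}
    - {"slide": [0,0,0.2],"roll": 0}
    - {"slide": [0,0,0.34],"roll": 0}
    - {"slide": [0,0,0.48],"roll": 0}
    - {"slide": [0,0,0.6],"roll": 0}

```text
t: 7.43
eef_pos: [0.601, -0.1814, 0.1926]
ee_rot: [0.001, 0.639, 0.77, 0.0]
wrist_force: [1.0, 0.2, 0.1]
opening: 0.0857
finger_force: 0.0
```

```bash
python3 w.py wide_jar .6007 -.1815 .018
```

```text
wrist (array([ 0.5995, -0.1812]), np.float64(0.981))
scene (array([ 0.6013, -0.1816]), np.float64(0.939))
top None
7.7333 [ 0.5997 -0.1809  0.1888] [-1.400e-03  6.386e-01  7.695e-01 -4.000e-04]
```

Wide jar is placed, within about 1 mm of the disc centre. Next is the tin.

Call:
carry_out:
  moves:
    - {"slide": [0,0,0.1],"roll": 0}
    - {"slide": [0,0.08,0.16],"roll": 0}
    - {"slide": [-0.05,0.2,0.16],"roll": 0}
    - {"slide": [-0.11,0.32,0.16],"roll": 0}
    - {"slide": [-0.17,0.45,0.16],"roll": 0}

```text
t: 8.15
eef_pos: [0.557, -0.0681, 0.2282]
ee_rot: [-0.002, 0.639, 0.769, -0.001]
wrist_force: [0.5, 0.5, -0.5]
opening: 0.0854
finger_force: 0.0
```

Call:
carry_out:
  moves:
    - {"slide": [-0.06,0.13,0],"roll": 0}
    - {"slide": [-0.12,0.26,0],"roll": 0}
    - {"slide": [-0.18,0.39,0],"roll": 0}
    - {"slide": [-0.24,0.52,0],"roll": 0}
    - {"slide": [-0.3,0.65,0],"roll": 0}

```text
t: 8.57
eef_pos: [0.4812, 0.095, 0.2284]
ee_rot: [-0.001, 0.639, 0.769, -0.001]
wrist_force: [0.2, 0.0, -0.3]
opening: 0.0852
finger_force: 0.0
```

Call:
carry_out:
  moves:
    - {"slide": [-0.06,0.12,0],"roll": 0}
    - {"slide": [-0.12,0.22,-0.05],"roll": 0}
    - {"slide": [-0.15,0.266,-0.15],"roll": 0}
    - {"slide": [-0.15,0.266,-0.28],"roll": 0}
    - {"slide": [-0.15,0.266,-0.35],"roll": 0}

```text
t: 8.98
eef_pos: [0.442, 0.1607, 0.1388]
ee_rot: [-0.002, 0.638, 0.77, -0.003]
wrist_force: [-0.3, -0.3, -0.6]
opening: 0.0853
finger_force: 0.0
```

Call:
carry_out:
  moves:
    - {"slide": [0,0,0],"roll": 0}
    - {"slide": [0,0,0],"roll": 0}
    - {"slide": [0,0,0],"roll": 0}

```text
t: 9.23
eef_pos: [0.4463, 0.1602, 0.1431]
ee_rot: [0.0, 0.639, 0.769, 0.0]
wrist_force: [0.8, -0.8, -0.4]
opening: 0.0853
finger_force: 0.0
```

```bash
python3 w.py tin .4457 .1599; python3 w.py tin .4457 .1599
```

```text
wrist (array([0.4441, 0.1595]), np.float64(0.921))
scene (array([0.4453, 0.1596]), np.float64(0.957))
top (array([0.4468, 0.1616]), np.float64(0.92))
9.5333 [0.4463 0.1602 0.1437] [6.000e-04 6.388e-01 7.694e-01 7.000e-04]
wrist (array([0.444 , 0.1591]), np.float64(0.949))
scene (array([0.4453, 0.1596]), np.float64(0.92))
top (array([0.4462, 0.16  ]), np.float64(0.935))
9.8333 [0.4457 0.1602 0.1429] [1.000e-04 6.386e-01 7.695e-01 1.000e-04]
```

Call:
carry_out:
  moves:
    - {"slide": [0,0,-0.14],"roll": 0}
    - {"slide": [0,0,-0.28],"roll": 0}
    - {"slide": [0,0,-0.41],"roll": 0}
    - {"slide": [0,0,-0.5],"roll": 0}
    - {"slide": [0,0,-0.54],"roll": 0}

```text
t: 10.25
eef_pos: [0.4433, 0.1597, 0.0049]
ee_rot: [-0.002, 0.639, 0.77, -0.002]
wrist_force: [-0.3, 0.4, -0.6]
opening: 0.0853
finger_force: 0.0
```

Call:
carry_out:
  moves:
    - {"slide": [0,0,-0.012],"roll": 0}
    - {"slide": [0,0,-0.012],"roll": 0}

```text
t: 10.42
eef_pos: [0.4453, 0.1601, 0.0041]
ee_rot: [-0.001, 0.639, 0.77, -0.001]
wrist_force: [0.7, 0.4, 1.0]
opening: 0.0857
finger_force: 0.0
```

Call:
carry_out:
  hand: -1
  moves:
    - {"slide": [0,0,0],"roll": 0}
    - {"slide": [0,0,0],"roll": 0}
    - {"slide": [0,0,0],"roll": 0}
    - {"slide": [0,0,0],"roll": 0}
    - {"slide": [0,0,0],"roll": 0}

```text
t: 10.83
eef_pos: [0.4468, 0.1605, 0.0064]
ee_rot: [0.001, 0.639, 0.77, 0.001]
wrist_force: [-0.4, 0.1, 5.4]
opening: 0.0521
finger_force: 61.9
```

Call:
carry_out:
  moves:
    - {"slide": [0,0,0],"roll": 0}
    - {"slide": [0,0,0],"roll": 0}
    - {"slide": [0,0,0],"roll": 0}
    - {"slide": [0,0,0],"roll": 0}
    - {"slide": [0,0,0],"roll": 0}

```text
t: 11.25
eef_pos: [0.4468, 0.1605, 0.0064]
ee_rot: [0.001, 0.639, 0.77, 0.001]
wrist_force: [-1.1, -0.4, 4.5]
opening: 0.0517
finger_force: 61.9
```

Call:
carry_out:
  moves:
    - {"slide": [0,0,0.05],"roll": 0}
    - {"slide": [0,0,0.15],"roll": 0}
    - {"slide": [0,0,0.27],"roll": 0}
    - {"slide": [0,0,0.39],"roll": 0}
    - {"slide": [0,0,0.51],"roll": 0}

```text
t: 11.67
eef_pos: [0.4455, 0.1602, 0.1345]
ee_rot: [0.0, 0.639, 0.77, 0.0]
wrist_force: [1.3, -0.2, -0.9]
opening: 0.0521
finger_force: 62.8
```

Call:
carry_out:
  moves:
    - {"slide": [0.02,-0.03,0.12],"roll": 0}
    - {"slide": [0.06,-0.1,0.22],"roll": 0}
    - {"slide": [0.11,-0.19,0.3],"roll": 0}
    - {"slide": [0.16,-0.29,0.35],"roll": 0}
    - {"slide": [0.21,-0.39,0.354],"roll": 0}

```text
t: 12.08
eef_pos: [0.5003, 0.0619, 0.2251]
ee_rot: [0.003, 0.638, 0.77, 0.003]
wrist_force: [0.9, -0.0, -1.1]
opening: 0.052
finger_force: 62.8
```

Call:
carry_out:
  moves:
    - {"slide": [0.05,-0.11,0],"roll": 0}
    - {"slide": [0.1,-0.22,0],"roll": 0}
    - {"slide": [0.15,-0.33,0],"roll": 0}
    - {"slide": [0.2,-0.44,0],"roll": 0}
    - {"slide": [0.25,-0.55,0],"roll": 0}

```text
t: 12.5
eef_pos: [0.5609, -0.0762, 0.2218]
ee_rot: [0.001, 0.639, 0.769, 0.0]
wrist_force: [0.1, 1.5, -1.5]
opening: 0.0516
finger_force: 62.8
```

Call:
carry_out:
  moves:
    - {"slide": [0.05,-0.11,0],"roll": 0}
    - {"slide": [0.09,-0.22,0],"roll": 0}
    - {"slide": [0.12,-0.32,0],"roll": 0}
    - {"slide": [0.15,-0.4,0],"roll": 0}
    - {"slide": [0.159,-0.426,0],"roll": 0}

```text
t: 12.92
eef_pos: [0.6013, -0.1847, 0.2212]
ee_rot: [0.001, 0.64, 0.769, -0.0]
wrist_force: [0.4, 0.2, -1.5]
opening: 0.0517
finger_force: 62.8
```

Call:
carry_out:
  moves:
    - {"slide": [0,0,-0.08],"roll": 0}
    - {"slide": [0,0,-0.18],"roll": 0}
    - {"slide": [0,0,-0.28],"roll": 0}
    - {"slide": [0,0,-0.36],"roll": 0}
    - {"slide": [0,0,-0.42],"roll": 0}

```text
t: 13.33
eef_pos: [0.5991, -0.1799, 0.1144]
ee_rot: [-0.001, 0.638, 0.77, -0.0]
wrist_force: [0.0, -0.2, -1.1]
opening: 0.0518
finger_force: 62.8
```

Call:
carry_out:
  moves:
    - {"slide": [0,0,-0.02],"roll": 0}
    - {"slide": [0,0,-0.04],"roll": 0}
    - {"slide": [0,0,-0.04],"roll": 0}
    - {"slide": [0,0,-0.04],"roll": 0}

```text
t: 13.67
eef_pos: [0.601, -0.1812, 0.1069]
ee_rot: [0.001, 0.638, 0.77, 0.0]
wrist_force: [0.9, -0.0, -0.6]
opening: 0.0513
finger_force: 62.8
```

Call:
carry_out:
  moves:
    - {"slide": [0,0,-0.012],"roll": 0}
    - {"slide": [0,0,-0.022],"roll": 0}
    - {"slide": [0,0,-0.022],"roll": 0}
    - {"slide": [0,0,-0.022],"roll": 0}

```text
t: 14.0
eef_pos: [0.6005, -0.1813, 0.1005]
ee_rot: [0.0, 0.639, 0.77, 0.0]
wrist_force: [0.9, -0.6, -0.3]
opening: 0.0519
finger_force: 62.8
```

Call:
carry_out:
  moves:
    - {"slide": [0,0,-0.003],"roll": 0}
    - {"slide": [0,0,-0.003],"roll": 0}
    - {"slide": [0,0,-0.003],"roll": 0}

```text
t: 14.25
eef_pos: [0.6004, -0.1813, 0.0996]
ee_rot: [0.0, 0.639, 0.77, 0.0]
wrist_force: [0.7, -0.4, -0.3]
opening: 0.0515
finger_force: 62.8
```

```bash
python3 - <<'E'
from h import *
im=viewer.get_image('scene'); cv2.imwrite('pics/b.png',cv2.resize(im[150:330,130:370],None,fx=3.3,fy=3.3,interpolation=cv2.INTER_CUBIC)[:,:,::-1]); o=get_obs();print(o['eef_pos'],o['wrist_force'])
E
```

```text
[ 0.60045861 -0.18130737  0.09959144] [ 0.6609721   0.44046365 -1.13780169]
```

View pics/b.png

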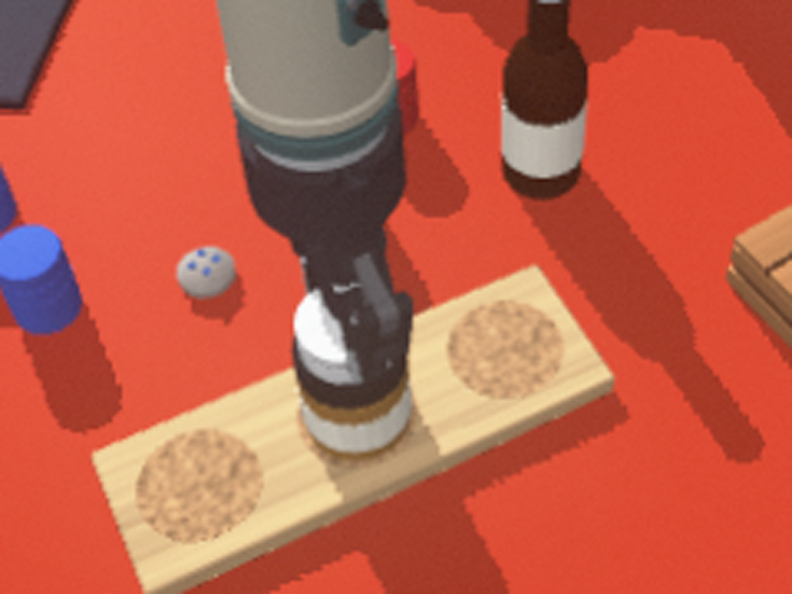

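The crop shows the tin (330,330) just above the jar lid and centred on it. I'll lower it slightly more until it touches, then release.

Call:
carry_out:
  moves:
    - {"slide": [0,0,-0.004],"roll": 0}
    - {"slide": [0,0,-0.004],"roll": 0}
    - {"slide": [0,0,-0.004],"roll": 0}

```text
t: 14.55
eef_pos: [0.6006, -0.1814, 0.0995]
ee_rot: [0.0, 0.639, 0.77, 0.0]
wrist_force: [-1.7, -0.2, 5.4]
opening: 0.0516
finger_force: 63.5
```

Call:
carry_out:
  hand: 1
  moves:
    - {"slide": [0,0,0],"roll": 0}
    - {"slide": [0,0,0],"roll": 0}
    - {"slide": [0,0,0],"roll": 0}
    - {"slide": [0,0,0],"roll": 0}
    - {"slide": [0,0,0],"roll": 0}

```text
t: 14.97
eef_pos: [0.6003, -0.1812, 0.0983]
ee_rot: [-0.0, 0.639, 0.77, -0.0]
wrist_force: [0.5, 0.0, -0.0]
opening: 0.0857
finger_force: 0.0
```

Call:
carry_out:
  moves:
    - {"slide": [0,0,0.08],"roll": 0}
    - {"slide": [0,0,0.2],"roll": 0}
    - {"slide": [0,0,0.34],"roll": 0}
    - {"slide": [0,0,0.48],"roll": 0}
    - {"slide": [0,0,0.6],"roll": 0}

```text
t: 15.38
eef_pos: [0.6006, -0.1813, 0.2508]
ee_rot: [0.001, 0.639, 0.77, 0.0]
wrist_force: [-0.2, -0.5, -0.2]
opening: 0.0853
finger_force: 0.0
```

```bash
python3 w.py tin .6007 -.1815 .093;python3 w.py wide_jar .6007 -.1815 .018
```

```text
wrist (array([ 0.5994, -0.1824]), np.float64(0.962))
scene (array([ 0.6012, -0.1826]), np.float64(0.947))
top None
15.6833 [ 0.5996 -0.1809  0.247 ] [-1.400e-03  6.386e-01  7.695e-01 -4.000e-04]
wrist (array([ 0.5975, -0.1752]), np.float64(0.219))
scene (array([ 0.6019, -0.1817]), np.float64(0.495))
top None
15.9833 [ 0.6001 -0.1812  0.2476] [-8.000e-04  6.386e-01  7.695e-01 -2.000e-04]
```

Tin is centred on the jar within about 1 mm. Next the bottle, gripped by its neck.

Call:
carry_out:
  moves:
    - {"slide": [-0.1,0.1,0],"roll": 0}
    - {"slide": [-0.21,0.21,0],"roll": 0}
    - {"slide": [-0.32,0.32,0],"roll": 0}
    - {"slide": [-0.43,0.43,0],"roll": 0}
    - {"slide": [-0.54,0.54,0],"roll": 0}

```text
t: 16.4
eef_pos: [0.4639, -0.0452, 0.2481]
ee_rot: [-0.0, 0.639, 0.769, 0.0]
wrist_force: [-0.0, 0.2, 1.1]
opening: 0.0848
finger_force: 0.0
```

Call:
carry_out:
  moves:
    - {"slide": [-0.1,0.11,0],"roll": 0}
    - {"slide": [-0.126,0.145,0],"roll": 0}
    - {"slide": [-0.126,0.145,0],"roll": 0}
    - {"slide": [-0.126,0.145,0],"roll": 0}

```text
t: 16.73
eef_pos: [0.4345, -0.0101, 0.249]
ee_rot: [0.001, 0.638, 0.77, 0.0]
wrist_force: [0.1, -0.7, 0.3]
opening: 0.0857
finger_force: 0.0
```

```bash
python3 w.py bottle .434 -.0103
```

```text
wrist (array([ 0.4327, -0.0112]), np.float64(0.975))
scene (array([ 0.4337, -0.011 ]), np.float64(0.961))
top None
17.0333 [ 0.4348 -0.0109  0.2483] [-1.000e-04  6.391e-01  7.692e-01 -1.000e-04]
```

Call:
carry_out:
  moves:
    - {"slide": [0,0,-0.12],"roll": 0}
    - {"slide": [0,0,-0.24],"roll": 0}
    - {"slide": [0,0,-0.36],"roll": 0}
    - {"slide": [0,0,-0.45],"roll": 0}
    - {"slide": [0,0,-0.487],"roll": 0}

```text
t: 17.45
eef_pos: [0.432, -0.0102, 0.1238]
ee_rot: [-0.003, 0.639, 0.769, -0.001]
wrist_force: [-0.7, 0.7, -0.9]
opening: 0.0852
finger_force: 0.0
```

Call:
carry_out:
  hand: -1
  moves:
    - {"slide": [0,0,0],"roll": 0}
    - {"slide": [0,0,0],"roll": 0}
    - {"slide": [0,0,0],"roll": 0}
    - {"slide": [0,0,0],"roll": 0}
    - {"slide": [0,0,0],"roll": 0}

```text
t: 17.87
eef_pos: [0.4349, -0.0102, 0.1281]
ee_rot: [0.001, 0.639, 0.77, 0.001]
wrist_force: [1.2, 0.2, 3.6]
opening: 0.0256
finger_force: 10.3
```

Call:
carry_out:
  moves:
    - {"slide": [0,0,0],"roll": 0}
    - {"slide": [0,0,0],"roll": 0}
    - {"slide": [0,0,0],"roll": 0}
    - {"slide": [0,0,0],"roll": 0}
    - {"slide": [0,0,0],"roll": 0}

```text
t: 18.28
eef_pos: [0.4346, -0.0103, 0.1282]
ee_rot: [0.001, 0.639, 0.77, 0.0]
wrist_force: [-0.6, -0.7, 6.4]
opening: 0.0246
finger_force: 58.5
```

Call:
carry_out:
  moves:
    - {"slide": [0,0,0],"roll": 0}
    - {"slide": [0,0,0],"roll": 0}
    - {"slide": [0,0,0],"roll": 0}

```text
t: 18.53
eef_pos: [0.4346, -0.0103, 0.1282]
ee_rot: [0.001, 0.639, 0.77, 0.0]
wrist_force: [-1.3, -1.0, 5.9]
opening: 0.0251
finger_force: 58.5
```

Call:
carry_out:
  moves:
    - {"slide": [0,0,0.03],"roll": 0}
    - {"slide": [0,0,0.09],"roll": 0}
    - {"slide": [0,0,0.16],"roll": 0}
    - {"slide": [0,0,0.22],"roll": 0}
    - {"slide": [0,0,0.24],"roll": 0}

```text
t: 18.95
eef_pos: [0.435, -0.0101, 0.1889]
ee_rot: [0.002, 0.639, 0.77, 0.001]
wrist_force: [0.8, -1.3, -4.5]
opening: 0.0248
finger_force: 59.5
```

Call:
carry_out:
  moves:
    - {"slide": [0.02,-0.01,0],"roll": 0}
    - {"slide": [0.06,-0.03,0],"roll": 0}
    - {"slide": [0.12,-0.059,0],"roll": 0}
    - {"slide": [0.19,-0.094,0],"roll": 0}
    - {"slide": [0.26,-0.128,0],"roll": 0}

```text
t: 19.37
eef_pos: [0.4997, -0.0427, 0.1854]
ee_rot: [-0.001, 0.639, 0.77, -0.0]
wrist_force: [-0.3, 0.2, -3.3]
opening: 0.0254
finger_force: 59.4
```

Call:
carry_out:
  moves:
    - {"slide": [0.07,-0.034,0],"roll": 0}
    - {"slide": [0.14,-0.069,0],"roll": 0}
    - {"slide": [0.21,-0.103,0],"roll": 0}
    - {"slide": [0.27,-0.133,0],"roll": 0}
    - {"slide": [0.31,-0.153,0],"roll": 0}

```text
t: 19.78
eef_pos: [0.5783, -0.0817, 0.1848]
ee_rot: [-0.0, 0.639, 0.769, -0.0]
wrist_force: [-0.6, 0.7, -3.7]
opening: 0.0246
finger_force: 59.4
```

Call:
carry_out:
  moves:
    - {"slide": [0.016,-0.008,0],"roll": 0}
    - {"slide": [0.023,-0.011,0],"roll": 0}
    - {"slide": [0.023,-0.011,-0.03],"roll": 0}
    - {"slide": [0.023,-0.011,-0.08],"roll": 0}
    - {"slide": [0.023,-0.011,-0.12],"roll": 0}

```text
t: 20.2
eef_pos: [0.5809, -0.0824, 0.1558]
ee_rot: [-0.001, 0.638, 0.77, -0.0]
wrist_force: [-1.3, -0.7, -3.0]
opening: 0.0242
finger_force: 59.5
```

Call:
carry_out:
  moves:
    - {"slide": [0,0,-0.02],"roll": 0}
    - {"slide": [0,0,-0.03],"roll": 0}
    - {"slide": [0,0,-0.03],"roll": 0}
    - {"slide": [0,0,-0.03],"roll": 0}

```text
t: 20.53
eef_pos: [0.5822, -0.0829, 0.1496]
ee_rot: [0.0, 0.639, 0.77, 0.0]
wrist_force: [0.1, -0.0, -3.6]
opening: 0.0246
finger_force: 59.4
```

```bash
python3 - <<'E'
from h import *
im=viewer.get_image('scene'); cv2.imwrite('pics/c.png',cv2.resize(im[120:300,180:420],None,fx=3.3,fy=3.3,interpolation=cv2.INTER_CUBIC)[:,:,::-1]); o=get_obs();print(o['eef_pos'],o['wrist_force'])
E
```

```text
[ 0.5824824  -0.0830368   0.14985108] [ 0.26188029 -0.45920132 -3.72543224]
```

View pics/c.png

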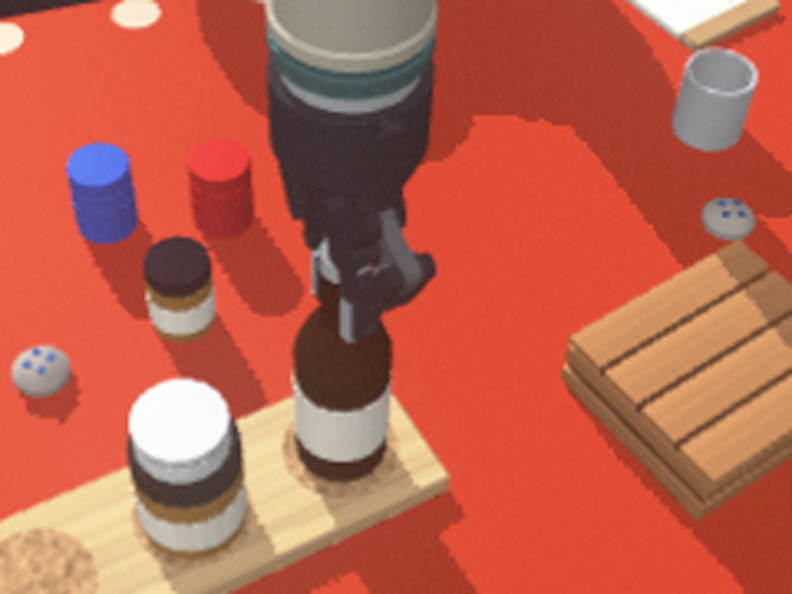

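The bottle hangs upright over the disc at (340,465), about 3 mm above it. I'll lower it gently.

Call:
carry_out:
  moves:
    - {"slide": [0,0,-0.006],"roll": 0}
    - {"slide": [0,0,-0.012],"roll": 0}
    - {"slide": [0,0,-0.012],"roll": 0}
    - {"slide": [0,0,-0.012],"roll": 0}

```text
t: 20.92
eef_pos: [0.5822, -0.0831, 0.1464]
ee_rot: [0.0, 0.639, 0.77, 0.0]
wrist_force: [0.4, -0.1, -3.5]
opening: 0.0251
finger_force: 59.5
```

Call:
carry_out:
  moves:
    - {"slide": [0,0,-0.004],"roll": 0}
    - {"slide": [0,0,-0.004],"roll": 0}
    - {"slide": [0,0,-0.004],"roll": 0}

```text
t: 21.17
eef_pos: [0.5823, -0.0831, 0.1463]
ee_rot: [0.0, 0.639, 0.77, 0.0]
wrist_force: [-1.9, 0.2, 4.2]
opening: 0.0249
finger_force: 60.1
```

Call:
carry_out:
  hand: 1
  moves:
    - {"slide": [0,0,0],"roll": 0}
    - {"slide": [0,0,0],"roll": 0}
    - {"slide": [0,0,0],"roll": 0}
    - {"slide": [0,0,0],"roll": 0}
    - {"slide": [0,0,0],"roll": 0}

```text
t: 21.58
eef_pos: [0.5823, -0.083, 0.1452]
ee_rot: [0.0, 0.639, 0.77, 0.0]
wrist_force: [-0.5, -0.8, -0.4]
opening: 0.0831
finger_force: 0.0
```

Call:
carry_out:
  moves:
    - {"slide": [0,0,0],"roll": 0}
    - {"slide": [0,0,0],"roll": 0}
    - {"slide": [0,0,0],"roll": 0}
    - {"slide": [0,0,0],"roll": 0}
    - {"slide": [0,0,0],"roll": 0}

```text
t: 22.0
eef_pos: [0.5822, -0.083, 0.1453]
ee_rot: [0.0, 0.639, 0.77, 0.0]
wrist_force: [-0.3, 0.3, 0.1]
opening: 0.0851
finger_force: 0.0
```

Call:
carry_out:
  moves:
    - {"slide": [0,0,0.08],"roll": 0}
    - {"slide": [0,0,0.2],"roll": 0}
    - {"slide": [0,0,0.32],"roll": 0}
    - {"slide": [0,0,0.4],"roll": 0}
    - {"slide": [0,0,0.4],"roll": 0}

```text
t: 22.42
eef_pos: [0.5849, -0.0837, 0.2506]
ee_rot: [0.005, 0.639, 0.77, 0.002]
wrist_force: [1.4, 0.5, 0.8]
opening: 0.0852
finger_force: 0.0
```

```bash
python3 w.py bottle .5822 -.0832 .018; python3 w.py small_jar .438 -.1507
```

```text
wrist (array([ 0.5806, -0.0845]), np.float64(0.976))
scene (array([ 0.58  , -0.0841]), np.float64(0.949))
top (array([ 0.5821, -0.0821]), np.float64(0.561))
22.7167 [ 0.5813 -0.0828  0.2436] [-1.500e-03  6.386e-01  7.695e-01 -7.000e-04]
wrist None
scene (array([ 0.4386, -0.1517]), np.float64(0.954))
top None
23.0167 [ 0.5821 -0.083   0.2449] [-3.000e-04  6.386e-01  7.695e-01 -1.000e-04]
```

Bottle is placed, within about 2 mm. Next the small jar.

Call:
carry_out:
  moves:
    - {"slide": [-0.1,-0.05,0],"roll": 0}
    - {"slide": [-0.22,-0.11,0],"roll": 0}
    - {"slide": [-0.34,-0.17,0],"roll": 0}
    - {"slide": [-0.46,-0.22,0],"roll": 0}
    - {"slide": [-0.576,-0.271,0],"roll": 0}

```text
t: 23.43
eef_pos: [0.4367, -0.1511, 0.2452]
ee_rot: [-0.0, 0.638, 0.77, -0.0]
wrist_force: [0.4, -0.9, 0.9]
opening: 0.0854
finger_force: 0.0
```

Call:
carry_out:
  moves:
    - {"slide": [0,0,-0.1],"roll": 0}
    - {"slide": [0,0,-0.22],"roll": 0}
    - {"slide": [0,0,-0.33],"roll": 0}
    - {"slide": [0,0,-0.4],"roll": 0}
    - {"slide": [0,0,-0.4],"roll": 0}

```text
t: 23.85
eef_pos: [0.4353, -0.1495, 0.142]
ee_rot: [-0.004, 0.639, 0.769, -0.001]
wrist_force: [-0.8, 0.4, -0.6]
opening: 0.0852
finger_force: 0.0
```

```bash
python3 w.py small_jar .438 -.1507; python3 w.py bottle .5822 -.0832 .018
```

```text
wrist (array([ 0.4366, -0.1507]), np.float64(0.954))
scene (array([ 0.4373, -0.1512]), np.float64(0.946))
top None
24.15 [ 0.4393 -0.1513  0.1468] [1.600e-03 6.385e-01 7.696e-01 4.000e-04]
wrist (array([ 0.5818, -0.0836]), np.float64(0.978))
scene (array([ 0.5802, -0.0842]), np.float64(0.96))
top (array([ 0.5816, -0.0831]), np.float64(0.881))
24.45 [ 0.4383 -0.1508  0.1457] [4.000e-04 6.386e-01 7.696e-01 1.000e-04]
```

Call:
carry_out:
  moves:
    - {"slide": [0,0,-0.13],"roll": 0}
    - {"slide": [0,0,-0.26],"roll": 0}
    - {"slide": [0,0,-0.39],"roll": 0}
    - {"slide": [0,0,-0.48],"roll": 0}
    - {"slide": [0,0,-0.53],"roll": 0}

```text
t: 24.87
eef_pos: [0.4365, -0.1499, 0.0104]
ee_rot: [-0.002, 0.639, 0.77, -0.0]
wrist_force: [-0.1, -0.5, -0.4]
opening: 0.0854
finger_force: 0.0
```

Call:
carry_out:
  hand: -1
  moves:
    - {"slide": [0,0,0],"roll": 0}
    - {"slide": [0,0,0],"roll": 0}
    - {"slide": [0,0,0],"roll": 0}
    - {"slide": [0,0,0],"roll": 0}
    - {"slide": [0,0,0],"roll": 0}

```text
t: 25.28
eef_pos: [0.4395, -0.1515, 0.0142]
ee_rot: [0.002, 0.639, 0.77, 0.0]
wrist_force: [-0.3, -0.5, 3.8]
opening: 0.0428
finger_force: 60.8
```

Call:
carry_out:
  moves:
    - {"slide": [0,0,0],"roll": 0}
    - {"slide": [0,0,0],"roll": 0}
    - {"slide": [0,0,0],"roll": 0}
    - {"slide": [0,0,0],"roll": 0}
    - {"slide": [0,0,0],"roll": 0}

```text
t: 25.7
eef_pos: [0.4394, -0.1514, 0.0142]
ee_rot: [0.002, 0.639, 0.77, 0.0]
wrist_force: [-0.0, 0.5, 7.1]
opening: 0.043
finger_force: 61.0
```

Call:
carry_out:
  moves:
    - {"slide": [0,0,0.05],"roll": 0}
    - {"slide": [0,0,0.15],"roll": 0}
    - {"slide": [0,0,0.28],"roll": 0}
    - {"slide": [0,0,0.4],"roll": 0}
    - {"slide": [0,0,0.48],"roll": 0}

```text
t: 26.12
eef_pos: [0.4389, -0.1511, 0.1357]
ee_rot: [0.002, 0.639, 0.77, 0.0]
wrist_force: [1.2, -0.6, -0.7]
opening: 0.0431
finger_force: 61.1
```

Call:
carry_out:
  moves:
    - {"slide": [0.02,-0.03,0],"roll": 0}
    - {"slide": [0.06,-0.1,0],"roll": 0}
    - {"slide": [0.11,-0.19,0],"roll": 0}
    - {"slide": [0.17,-0.28,0],"roll": 0}
    - {"slide": [0.24,-0.36,0],"roll": 0}

```text
t: 26.53
eef_pos: [0.4978, -0.2419, 0.1319]
ee_rot: [-0.001, 0.639, 0.769, -0.0]
wrist_force: [0.4, 0.5, -1.3]
opening: 0.0428
finger_force: 61.1
```

Call:
carry_out:
  moves:
    - {"slide": [0.1,-0.06,0],"roll": 0}
    - {"slide": [0.2,-0.1,0],"roll": 0}
    - {"slide": [0.31,-0.13,0],"roll": 0}
    - {"slide": [0.42,-0.15,0],"roll": 0}
    - {"slide": [0.484,-0.155,0],"roll": 0}

```text
t: 26.95
eef_pos: [0.6217, -0.2809, 0.131]
ee_rot: [0.0, 0.639, 0.769, 0.0]
wrist_force: [0.3, 0.4, -1.1]
opening: 0.0429
finger_force: 61.2
```

Call:
carry_out:
  moves:
    - {"slide": [0,0,0],"roll": 0}
    - {"slide": [0,0,-0.06],"roll": 0}
    - {"slide": [0,0,-0.16],"roll": 0}
    - {"slide": [0,0,-0.26],"roll": 0}
    - {"slide": [0,0,-0.34],"roll": 0}

```text
t: 27.37
eef_pos: [0.617, -0.2788, 0.0451]
ee_rot: [-0.002, 0.639, 0.77, -0.0]
wrist_force: [-0.4, -0.2, -0.9]
opening: 0.0425
finger_force: 61.2
```

Call:
carry_out:
  moves:
    - {"slide": [0,0,-0.03],"roll": 0}
    - {"slide": [0,0,-0.054],"roll": 0}
    - {"slide": [0,0,-0.054],"roll": 0}
    - {"slide": [0,0,-0.054],"roll": 0}

```text
t: 27.7
eef_pos: [0.6195, -0.2799, 0.035]
ee_rot: [0.001, 0.639, 0.77, 0.0]
wrist_force: [0.8, 0.4, -0.9]
opening: 0.0429
finger_force: 61.1
```

Call:
carry_out:
  moves:
    - {"slide": [0,0,-0.005],"roll": 0}
    - {"slide": [0,0,-0.01],"roll": 0}
    - {"slide": [0,0,-0.01],"roll": 0}
    - {"slide": [0,0,-0.01],"roll": 0}

```text
t: 28.03
eef_pos: [0.6194, -0.2796, 0.0323]
ee_rot: [0.0, 0.639, 0.77, 0.0]
wrist_force: [0.3, -0.3, -0.0]
opening: 0.043
finger_force: 61.1
```

Call:
carry_out:
  moves:
    - {"slide": [0,0,-0.005],"roll": 0}
    - {"slide": [0,0,-0.005],"roll": 0}
    - {"slide": [0,0,-0.005],"roll": 0}

```text
t: 28.28
eef_pos: [0.6194, -0.2797, 0.0322]
ee_rot: [0.001, 0.639, 0.77, 0.0]
wrist_force: [-2.4, 1.1, 5.7]
opening: 0.0426
finger_force: 61.8
```

Call:
carry_out:
  hand: 1
  moves:
    - {"slide": [0,0,0],"roll": 0}
    - {"slide": [0,0,0],"roll": 0}
    - {"slide": [0,0,0],"roll": 0}
    - {"slide": [0,0,0],"roll": 0}
    - {"slide": [0,0,0],"roll": 0}

```text
t: 28.7
eef_pos: [0.6192, -0.2795, 0.0304]
ee_rot: [-0.0, 0.639, 0.77, 0.0]
wrist_force: [-0.3, 0.5, 0.3]
opening: 0.0853
finger_force: 0.0
```

Call:
carry_out:
  moves:
    - {"slide": [0,0,0.08],"roll": 0}
    - {"slide": [0,0,0.2],"roll": 0}
    - {"slide": [0,0,0.34],"roll": 0}
    - {"slide": [0,0,0.48],"roll": 0}
    - {"slide": [0,0,0.6],"roll": 0}

```text
t: 29.12
eef_pos: [0.6195, -0.2797, 0.1828]
ee_rot: [0.001, 0.639, 0.77, 0.0]
wrist_force: [0.9, -0.9, 0.3]
opening: 0.0854
finger_force: 0.0
```

```bash
python3 w.py small_jar .6192 -.2798 .018
```

```text
wrist (array([ 0.6177, -0.2787]), np.float64(0.946))
scene (array([ 0.6192, -0.2789]), np.float64(0.941))
top (array([ 0.6179, -0.2756]), np.float64(0.835))
29.4167 [ 0.6182 -0.279   0.1789] [-1.500e-03  6.386e-01  7.695e-01 -2.000e-04]
```

Call:
carry_out:
  moves:
    - {"slide": [0,0,0.12],"roll": 0}
    - {"slide": [0,0,0.24],"roll": 0}
    - {"slide": [-0.06,0.06,0.36],"roll": 0}
    - {"slide": [-0.14,0.16,0.36],"roll": 0}
    - {"slide": [-0.22,0.28,0.36],"roll": 0}

```text
t: 29.83
eef_pos: [0.5643, -0.2104, 0.2702]
ee_rot: [0.001, 0.639, 0.769, -0.0]
wrist_force: [0.3, 1.0, 0.4]
opening: 0.0854
finger_force: 0.0
```

Call:
carry_out:
  moves:
    - {"slide": [-0.07,0.13,0],"roll": 0}
    - {"slide": [-0.14,0.26,0],"roll": 0}
    - {"slide": [-0.21,0.39,0],"roll": 0}
    - {"slide": [-0.28,0.52,0],"roll": 0}
    - {"slide": [-0.35,0.65,0],"roll": 0}

```text
t: 30.25
eef_pos: [0.4746, -0.0455, 0.2685]
ee_rot: [-0.002, 0.639, 0.769, -0.001]
wrist_force: [1.1, 1.0, -0.5]
opening: 0.0853
finger_force: 0.0
```

Call:
carry_out:
  moves:
    - {"slide": [-0.06,0.13,0],"roll": 0}
    - {"slide": [-0.12,0.26,0],"roll": 0}
    - {"slide": [-0.18,0.39,0],"roll": 0}
    - {"slide": [-0.24,0.52,0],"roll": 0}
    - {"slide": [-0.3,0.65,0],"roll": 0}

```text
t: 30.67
eef_pos: [0.3997, 0.1166, 0.2688]
ee_rot: [-0.001, 0.639, 0.769, -0.001]
wrist_force: [0.2, -1.2, -0.1]
opening: 0.0854
finger_force: 0.0
```

Call:
carry_out:
  moves:
    - {"slide": [-0.06,0.13,0],"roll": 0}
    - {"slide": [-0.11,0.26,-0.05],"roll": 0}
    - {"slide": [-0.128,0.38,-0.15],"roll": 0}
    - {"slide": [-0.128,0.47,-0.27],"roll": 0}
    - {"slide": [-0.128,0.53,-0.36],"roll": 0}

```text
t: 31.08
eef_pos: [0.3674, 0.2495, 0.1775]
ee_rot: [-0.001, 0.638, 0.77, -0.001]
wrist_force: [0.0, -0.1, 0.5]
opening: 0.0855
finger_force: 0.0
```

Call:
carry_out:
  moves:
    - {"slide": [0,0.12,-0.05],"roll": 0}
    - {"slide": [0,0.139,-0.12],"roll": 0}
    - {"slide": [0,0.139,-0.12],"roll": 0}
    - {"slide": [0,0.139,-0.12],"roll": 0}

```text
t: 31.42
eef_pos: [0.368, 0.2819, 0.1486]
ee_rot: [-0.001, 0.638, 0.77, -0.003]
wrist_force: [0.2, -0.4, 0.2]
opening: 0.0852
finger_force: 0.0
```

```bash
python3 w.py cup .3698 .2824; python3 w.py cup .3698 .2824
```

```text
wrist (array([0.3686, 0.2812]), np.float64(0.975))
scene (array([0.369 , 0.2828]), np.float64(0.945))
top (array([0.3706, 0.2822]), np.float64(0.937))
31.7167 [0.3702 0.2823 0.1515] [4.000e-04 6.390e-01 7.692e-01 8.000e-04]
wrist (array([0.3687, 0.2815]), np.float64(0.974))
scene None
top (array([0.3706, 0.2837]), np.float64(0.958))
32.0167 [0.3698 0.2826 0.1508] [1.000e-04 6.387e-01 7.695e-01 3.000e-04]
```

Call:
carry_out:
  moves:
    - {"slide": [0,0,-0.14],"roll": 0}
    - {"slide": [0,0,-0.28],"roll": 0}
    - {"slide": [0,0,-0.41],"roll": 0}
    - {"slide": [0,0,-0.5],"roll": 0}
    - {"slide": [0,0,-0.55],"roll": 0}

```text
t: 32.43
eef_pos: [0.368, 0.2817, 0.0105]
ee_rot: [-0.001, 0.639, 0.77, -0.002]
wrist_force: [-0.8, 0.6, 0.0]
opening: 0.0853
finger_force: 0.0
```

Call:
carry_out:
  hand: -1
  moves:
    - {"slide": [0,0,0],"roll": 0}
    - {"slide": [0,0,0],"roll": 0}
    - {"slide": [0,0,0],"roll": 0}
    - {"slide": [0,0,0],"roll": 0}
    - {"slide": [0,0,0],"roll": 0}

```text
t: 32.85
eef_pos: [0.3705, 0.2832, 0.0142]
ee_rot: [0.001, 0.639, 0.77, 0.001]
wrist_force: [-0.3, -0.4, -1.4]
opening: 0.0537
finger_force: 63.0
```

Call:
carry_out:
  moves:
    - {"slide": [0,0,0],"roll": 0}
    - {"slide": [0,0,0],"roll": 0}
    - {"slide": [0,0,0],"roll": 0}
    - {"slide": [0,0,0],"roll": 0}

```text
t: 33.18
eef_pos: [0.3704, 0.2832, 0.0141]
ee_rot: [0.0, 0.639, 0.77, 0.001]
wrist_force: [-1.0, -0.8, 5.8]
opening: 0.0536
finger_force: 63.5
```

```bash
python3 - <<'E'
from h import *
P={c:viewer.camera_params(c) for c in('scene','top')}
for k in range(2):
    obs=[]
    for c in P:
        viewer.get_image(c); M=viewer.masks_of(c,'crate')
        if M: obs.append((P[c],M[0]['mask'].astype(np.float32))); print(c,fit(obs[-1:],SH['crate'],np.r_[.604,.165,.29],True))
    print(fit(obs,SH['crate'],np.r_[.604,.165,.29],True))
E
```

```text
scene (array([0.60291484, 0.16550126, 0.28751947]), np.float64(0.9516671299934387))
top (array([0.60540173, 0.16450503, 0.29805928]), np.float64(0.9760066270828247))
(array([0.60505655, 0.16466324, 0.29679619]), np.float64(0.9611082673072815))
scene (array([0.60343131, 0.16517138, 0.27950082]), np.float64(0.9650648832321167))
top (array([0.60611153, 0.16451196, 0.28816318]), np.float64(0.9616113305091858))
(array([0.60426775, 0.1643485 , 0.29350611]), np.float64(0.960334062576294))
```

Call:
carry_out:
  moves:
    - {"slide": [0,0,0.05],"roll": 0}
    - {"slide": [0,0,0.16],"roll": 0}
    - {"slide": [0,0,0.3],"roll": 0}
    - {"slide": [0,0,0.42],"roll": 0}
    - {"slide": [0,0,0.5],"roll": 0}

```text
t: 34.0
eef_pos: [0.3705, 0.2832, 0.1409]
ee_rot: [0.001, 0.639, 0.77, 0.002]
wrist_force: [-0.2, 0.6, -1.4]
opening: 0.0533
finger_force: 63.4
```

Call:
carry_out:
  moves:
    - {"slide": [0.03,-0.015,0],"roll": 0}
    - {"slide": [0.11,-0.055,0],"roll": 0}
    - {"slide": [0.22,-0.11,0],"roll": 0}
    - {"slide": [0.33,-0.165,0],"roll": 0}
    - {"slide": [0.44,-0.22,0],"roll": 0}

```text
t: 34.42
eef_pos: [0.4801, 0.2266, 0.1369]
ee_rot: [-0.0, 0.638, 0.77, -0.001]
wrist_force: [1.2, 0.7, -0.6]
opening: 0.0534
finger_force: 63.4
```

Call:
carry_out:
  moves:
    - {"slide": [0.11,-0.055,0],"roll": 0}
    - {"slide": [0.22,-0.11,0],"roll": 0}
    - {"slide": [0.33,-0.165,0],"roll": 0}
    - {"slide": [0.44,-0.22,0],"roll": 0}
    - {"slide": [0.498,-0.25,0],"roll": 0}

```text
t: 34.83
eef_pos: [0.6072, 0.1628, 0.1362]
ee_rot: [0.001, 0.639, 0.769, -0.0]
wrist_force: [-0.2, 0.4, 0.3]
opening: 0.0537
finger_force: 63.4
```

Call:
carry_out:
  moves:
    - {"slide": [0,0,0],"roll": 0}
    - {"slide": [0,0,-0.05],"roll": 0}
    - {"slide": [0,0,-0.14],"roll": 0}
    - {"slide": [0,0,-0.22],"roll": 0}
    - {"slide": [0,0,-0.26],"roll": 0}

```text
t: 35.25
eef_pos: [0.601, 0.1649, 0.0695]
ee_rot: [-0.002, 0.639, 0.77, -0.002]
wrist_force: [-0.5, 0.6, -1.8]
opening: 0.0532
finger_force: 63.5
```

Call:
carry_out:
  moves:
    - {"slide": [0,0,-0.02],"roll": 0}
    - {"slide": [0,0,-0.024],"roll": 0}
    - {"slide": [0,0,-0.024],"roll": 0}
    - {"slide": [0,0,-0.024],"roll": 0}

```text
t: 35.58
eef_pos: [0.6049, 0.1654, 0.0681]
ee_rot: [0.001, 0.639, 0.77, 0.001]
wrist_force: [0.6, 0.3, -1.1]
opening: 0.0538
finger_force: 63.5
```

Call:
carry_out:
  moves:
    - {"slide": [0,0,-0.006],"roll": 0}
    - {"slide": [0,0,-0.012],"roll": 0}
    - {"slide": [0,0,-0.012],"roll": 0}
    - {"slide": [0,0,-0.012],"roll": 0}

```text
t: 35.92
eef_pos: [0.6042, 0.1652, 0.0643]
ee_rot: [0.0, 0.639, 0.77, 0.0]
wrist_force: [-1.6, 0.0, -1.0]
opening: 0.0536
finger_force: 63.5
```

Call:
carry_out:
  moves:
    - {"slide": [0,0,-0.006],"roll": 0}
    - {"slide": [0,0,-0.006],"roll": 0}
    - {"slide": [0,0,-0.006],"roll": 0}

```text
t: 36.17
eef_pos: [0.6043, 0.1653, 0.0641]
ee_rot: [0.0, 0.639, 0.77, 0.0]
wrist_force: [-1.4, -0.2, 6.4]
opening: 0.0534
finger_force: 64.0
```

Contact, so release, rise, move clear of the views and check everything.

Call:
carry_out:
  hand: 1
  moves:
    - {"slide": [0,0,0],"roll": 0}
    - {"slide": [0,0,0],"roll": 0}
    - {"slide": [0,0,0],"roll": 0}
    - {"slide": [0,0,0],"roll": 0}
    - {"slide": [0,0,0],"roll": 0}

```text
t: 36.58
eef_pos: [0.6042, 0.1652, 0.0624]
ee_rot: [-0.0, 0.639, 0.77, -0.0]
wrist_force: [-0.0, -0.1, 0.4]
opening: 0.0854
finger_force: 0.0
```

Call:
carry_out:
  moves:
    - {"slide": [0,0,0.08],"roll": 0}
    - {"slide": [0,0,0.2],"roll": 0}
    - {"slide": [0,0,0.34],"roll": 0}
    - {"slide": [0,0,0.48],"roll": 0}
    - {"slide": [0,0,0.6],"roll": 0}

```text
t: 37.0
eef_pos: [0.6044, 0.1653, 0.2148]
ee_rot: [0.0, 0.639, 0.77, 0.001]
wrist_force: [0.4, 0.1, -0.2]
opening: 0.0855
finger_force: 0.0
```

Call:
carry_out:
  moves:
    - {"slide": [-0.12,0.05,0.04],"roll": 0}
    - {"slide": [-0.24,0.11,0.08],"roll": 0}
    - {"slide": [-0.36,0.17,0.12],"roll": 0}
    - {"slide": [-0.48,0.23,0.16],"roll": 0}
    - {"slide": [-0.6,0.3,0.2],"roll": 0}

```text
t: 37.42
eef_pos: [0.4527, 0.2403, 0.2629]
ee_rot: [0.0, 0.639, 0.769, -0.0]
wrist_force: [0.0, 0.4, 0.8]
opening: 0.0853
finger_force: 0.0
```

Call:
carry_out:
  moves:
    - {"slide": [-0.1,0.1,0],"roll": 0}
    - {"slide": [-0.2,0.2,0],"roll": 0}
    - {"slide": [-0.3,0.3,0],"roll": 0}
    - {"slide": [-0.4,0.4,0],"roll": 0}
    - {"slide": [-0.4,0.4,0],"roll": 0}

```text
t: 37.83
eef_pos: [0.3494, 0.3437, 0.2628]
ee_rot: [-0.002, 0.636, 0.771, 0.0]
wrist_force: [0.1, 0.3, 0.4]
opening: 0.0853
finger_force: 0.0
```

```bash
python3 - <<'E'
from h import *
P={c:viewer.camera_params(c) for c in('scene','top')}
T=dict(wide_jar=(.6007,-.1815,.018),tin=(.6007,-.1815,.093),bottle=(.5822,-.0832,.018),small_jar=(.6192,-.2798,.018),cup=(.6043,.165,.05),stone_left=(.4699,.2471,0),stone_right=(.4611,-.2507,0),board=(.6007,-.1815,0))
for c in P:
    im=viewer.get_image(c); cv2.imwrite(f'pics/f_{c}.png',im[:,:,::-1])
    for n,(x,y,z) in T.items():
        sh=SH['stone' if n[:5]=='stone' else n]; q=np.r_[x,y,.186 if n=='board' else 0]; s=sil(P[c],sh,q,z)
        b=max(viewer.masks_of(c,n),key=lambda d:np.minimum(s,d['mask']).sum(),default=None)
        if b is not None and np.minimum(s,b['mask']).sum(): r=fit([(P[c],b['mask'].astype(np.float32))],sh,q,n=='board',z); print(c,n,np.round(1e3*(r[0]-q[:len(r[0])]),1),round(r[1],3))
    # disc centres by colour is skipped; board edges suffice
E
```

```text
scene wide_jar [1.3 0.1] 0.544
scene tin [-0.6 -1.2] 0.895
scene bottle [-2.1 -1. ] 0.925
scene small_jar [0.4 0.9] 0.893
scene cup [ 1.4 -1.4] 0.963
scene stone_left [-0.4  0.7] 0.91
scene stone_right [2.1 0.7] 0.85
scene board [-0.8 -1.5  5.9] 0.6
top wide_jar [-6.   5.3] 0.373
top tin [0.6 0.1] 0.957
top bottle [1.  0.3] 0.93
top small_jar [-0.7  2.1] 0.87
top cup [ 1.1 -2.1] 0.936
top stone_left [ 0.  -1.6] 0.864
top stone_right [0.5 1.2] 0.927
top board [-0.1  1.1  9.4] 0.575
```

View pics/f_scene.png

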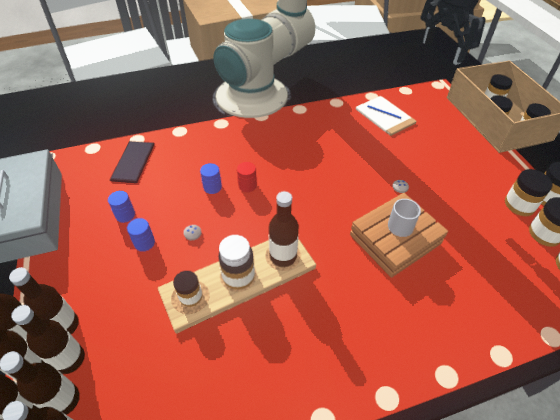

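View pics/f_top.png

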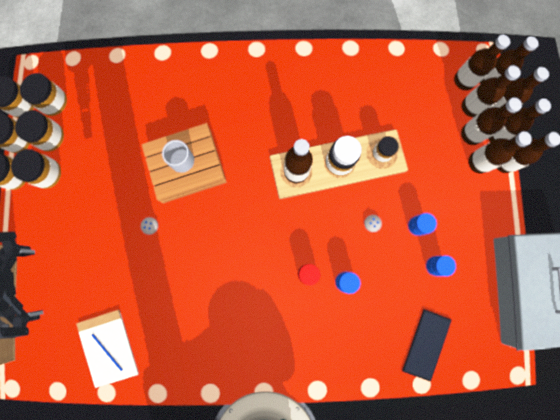

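Everything stands upright on its spot in both views: the cup is on the crate at (404,217) in the scene, the display is on the board, and the stones haven't moved. All fits are within about 2 mm, so I'm handing in.

```bash
python3 -c "from station import job_done; print(job_done())"
```

```text
the job is handed in; nothing more can be done
None
```

The tasting display is set out in the order asked and handed in at about 38 s: wide jar with tin on top, bottle, small jar and cup all upright within about 2 mm of their measured spots, and both stones where they lay.

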